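Load the dry-block heater and hold its recessed start button

TASK

Load the two red-capped sample tubes into the two bores of the dry-block heater, one in each, fully down, and let them go. Only then take the stylus from its stand, reach its tip through the round yellow-rimmed opening in the heater's blue panel, and press the recessed green button fully down with it; finish while the gripper still holds the stylus and keeps the button down. Leave the white-capped tubes, the bottle and the tip box where they are.

Things in the scene. Friction and masses are not known exactly. Their poses are not given: they have to be found in the camera images.
- red_tube1: Red-capped sample tube to be loaded, 80 mm tall, about 20 g: pale round body 16 mm in diameter, rounded lower end, round red cap 18 mm in diameter (the top 18 mm). Origin: centre of its underside, z up the tube. Stands in any one of the rack's four holes, underside 10 mm above the bench, upper 45 mm free above the rack.
- red_tube2: The second red-capped sample tube to be loaded, the same: 80 mm tall, about 20 g: pale round body 16 mm in diameter, rounded lower end, round red cap 18 mm in diameter (the top 18 mm). Origin: centre of its underside, z up the tube. Stands in any one of the rack's four holes, underside 10 mm above the bench, upper 45 mm free above the rack.
- white_tube1: White-capped sample tube, not to be moved: 80 mm tall, about 20 g: pale round body 16 mm in diameter, rounded lower end, round white cap 18 mm in diameter (the top 18 mm). Origin: centre of its underside, z up the tube. Stands in any one of the rack's four holes, underside 10 mm above the bench, upper 45 mm free above the rack.
- white_tube2: The other white-capped sample tube, not to be moved: 80 mm tall, about 20 g: pale round body 16 mm in diameter, rounded lower end, round white cap 18 mm in diameter (the top 18 mm). Origin: centre of its underside, z up the tube. Stands in any one of the rack's four holes, underside 10 mm above the bench, upper 45 mm free above the rack.
- rack: White tube rack fixed to the bench, 50 (x) by 200 (y) by 45 mm high, origin at the centre of its underside. Four holes in one row along its own y axis at y = -69, -23, 23 and 69 mm, 18 mm in diameter, 35 mm deep. Its place and yaw vary.
- heater: Dry-block heater fixed to the bench, 110 (x) by 190 (y) by 80 mm high, flat on top, origin at the centre of its underside. Its +y part is a bare aluminium block with two bores, its -y part a blue control panel with a round opening. Its place and yaw vary.
- bore_a (a point): Centre of the mouth of the outer bore of the heater, level with the heater's top face, 80 mm above the bench (at x 0, y 65 mm in the heater's frame). Bore 19 mm in diameter, 40 mm deep, flat floor 40 mm above the bench. A seated tube stands on it.
- bore_b (a point): Centre of the mouth of the inner bore of the heater (at x 0, y 19 mm in the heater's frame), otherwise like bore_a. The bores lie 46 mm apart along the heater's y axis.
- aperture (a point): Centre of the yellow-rimmed opening in the blue panel, on its top face, 80 mm above the bench (x 0, y -52 mm in the heater's frame). 15 mm in diameter, straight down. The green button (14 mm wide, flat top) lies at its bottom, 16 mm below the top face when up and 22 mm below when fully down. z up, axes as the heater's.
- start_button (a joint): Travel of the recessed green button in m: 0 up, 0.006 fully down on its stop. A spring returns it; it takes 1.5 N to start and 5 N to reach the stop.
- stylus: Stylus, 115 mm long, mass about 40 g, upright in its stand. From the tip up: steel shaft 7 mm thick, 60 long; black collar 22 mm wide, 3 thick; orange square handle 14 by 14, 52 tall. Origin: centre of the tip's end, z up the stylus, x and y square to the handle's faces. It hangs by its collar, tip 10 mm above the bench.
- stylus_tip (a point): The lower end of the stylus's steel shaft, the same point as the origin of the stylus.
- stand: Grey stylus stand fixed to the bench, 60 by 60 by 70 mm high, origin at the centre of its underside, with one central upright hole 10 mm in diameter and 65 mm deep. The stylus must be raised more than 60 mm to leave it.
- bottle: Amber reagent bottle with a white cap, 60 mm in diameter, 120 mm tall, origin at the centre of its underside; not to be moved.
- tip_box: Pipette-tip box with a blue lid, 90 by 125 by 62 mm high, origin at the centre of its underside; not to be moved.
Things that resemble listed ones, but are neither listed nor needed, are in the scene too. There is more than one size of the heater; the one meant has the size given above.

How it is judged:
By the outcome, as a careful person would: the job done as asked, in the order asked, and still so for the second after the job is handed in, while the arm keeps its last pose, push and grip.
It also fails if it takes over 66 s, if anything falls off the work surface, if the arm or the gripper's body presses on something with over 40 N, if the wrist force passes 120 N, or if a joint passes its speed limit or range.

ROBOT

A 7-joint arm with a two-finger parallel gripper is mounted at the origin on the work surface. World frame = base frame: x ahead of the robot, y to its left, z up, the work surface at z = 0. Lengths are in mm, angles in rad, forces in N, time in s.
With the tool pointing down it reaches from about 400 to 875 mm from the base axis. Payload 4.4 kg.
Tool frame: the origin (TCP) lies at the very end of the fingers, on their centre line; the grasp point (between the pads) lies 19 mm behind it (ctrl.grip_point_offset is the distance from the TCP to the grasp point, in mm); z points along the fingers, y is the line along which they close (so a half turn about z gives the same grasp; the last joint's range is limited). The gripper opens to 85 mm and grips with 20 to 120 N. Pads are 22 mm wide; open, the fingers measure 114 mm over their backs; the gripper's body (76 mm by 85 mm) begins 54 mm behind the grasp point. The pads swing forward as they close: fully open they stand 13 mm farther back than shut.
Start: joints at [-1.258, 0.628, 0.038, 1.517, -0.027, 0.996, -0.02], TCP at [240.351, 603.945, 231.313] pointing down, gripper open.
Joint ranges: [-3.06, 3.06], [-0.37, 2.12], [-1.25, 1.32], [0.18, 2.47], [-1.1, 4.24], [0.23, 1.98], [-2.94, 2.94]. Speed limits (rad/s): [2.57, 2.57, 3.14, 3.14, 3.14, 3.14, 3.14].

INTERFACE

Orientations are given as [roll, pitch, yaw] about the fixed x, y, z axes, in that order (R = Rz(yaw) Ry(pitch) Rx(roll)).
In Python, from cell import ctrl gives the robot as it stands.
- The arm moves only by the tool jog_arm, never from a script. Its argument "increments" is one flat list of numbers, 7 for each row, row after row: the finger opening in cm, from 0 to 8.54, then the shift along the tool's x, y, z in cm, then the turn, a rotation vector about the tool's x, y, z in degrees. In form: [fingers, x, y, z, rx, ry, rz, fingers, x, y, z, rx, ry, rz, ...]. A call has 1 to 20 rows; each row is the pose to reach, as a shift and turn from the pose commanded when the call began, along the tool's axes at that moment; what a row does not reach only later rows make up. A row lasts 1/10 s, in which the tool goes at most 50 mm and 8.59 degrees, less where a joint would pass 70% of its speed; a pose out of reach is approached as far as the arm can. A call with a gripper value outside its range is refused whole. The fingers move at their own pace and stop on an object; the grip force is fixed at half the most. Time passes only in rows, so rows that repeat a pose let the fingers close. It gives the time, the measured TCP pose, the force, the opening and the grip force at its end, in the units of the state.
- ctrl.read_state(): the state, without advancing time (a new reading comes with each control period).
- ctrl.get_image(name): name is "side" or "top" or "wrist"; returns the picture (384x512x3 uint8, red, green, blue); there is no depth.
- ctrl.camera_params(name): a dict with "fx", "fy", "cx", "cy" (pixels), "extrinsics" (4x4, takes a point from world to camera coordinates). Camera axes: x right, y down, z forward; pixel columns grow to the right and rows downward; lengths in mm; the calibration is good to about 2 mm. A picture is of the moment at which its call begins: read the wrist's pose just before it. camera_params takes no time and is no camera call; for the wrist camera it gives the pose at the moment of the call.
- ctrl.finish_job(): hands the job in; it is judged then, once.
The state is a dict: "clock": time; "qpos": joint angles; "qd": joint speeds; "tau": joint torques, N m; "eef_pos": TCP position; "tool_rot": TCP orientation; "force": force on the tool from outside, world axes, zero at the start; "torque": the same for the moment, N m; "width": finger opening in mm; "gripper_force": force on a finger pad.
Only numpy, scipy, OpenCV 4.12 (cv2) and the standard library are available. Lean on these libraries where they do the work, as an engineer would, in place of code of your own. Each camera call takes 0.05 s, during which the arm holds its last target. There are 200 camera calls.

## Working session

There is one attempt and no reset: what is moved stays moved. The work goes in short steps, Python scripts to look and compute and a tool call to move; the robot and the scene stay as the last step left them, time stands still between calls to the robot, and variables do not carry over. Pictures are saved under pics/ and viewed, at most 10 in all, crops included, and the job is handed in when it is done.

Besides the shell and the picture viewer there is one more tool, called after ">>>" in YAML: its name, and indented under it one key for each argument. jog_arm: Moves the arm, as the interface text tells. Its arguments: {"type":"object","properties":{"increments":{"type":"array","items":{"type":"number"}}},"required":["increments"]}

```bash
mkdir -p pics; ls; python3 - <<'E'
from cell import ctrl
import cv2,numpy as np
for n in ("top","side"):
    p=ctrl.camera_params(n); print(n,p["fx"],p["fy"],p["cx"],p["cy"]); print(np.round(p["extrinsics"],4).tolist())
    cv2.imwrite(f"pics/{n}0.png",ctrl.get_image(n)[:,:,::-1])
s=ctrl.read_state(); print(s["eef_pos"],s["tool_rot"],s["clock"],s["width"])
E
```

```text
pics
top 350.352810448148 350.352810448148 255.55930277027787 189.8382212307119
[[0.025, -0.9994, -0.0228, -13.3377], [-0.9994, -0.0244, -0.0264, 484.4089], [0.0259, 0.0234, -0.9994, 1144.6978], [0.0, 0.0, 0.0, 1.0]]
side 461.29772041865107 461.29772041865107 258.8062438627468 195.21679593324302
[[0.9956, -0.0901, -0.0239, -516.1257], [-0.0715, -0.5732, -0.8163, 99.4555], [0.0599, 0.8144, -0.5772, 1300.2026], [0.0, 0.0, 0.0, 1.0]]
[240.14045085 603.40631531 230.50646377] [-3.13989845e+00 -1.60080736e-06  2.76274830e+00] 0.1 85.60639429948036
```

View pics/top0.png

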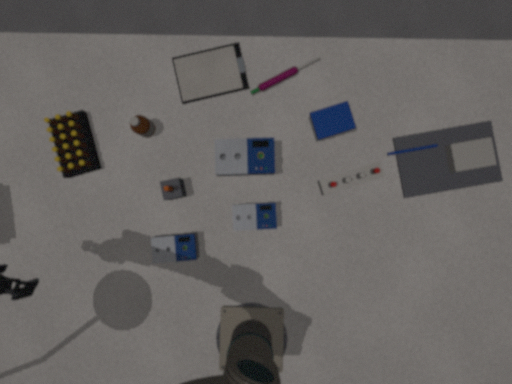

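View pics/side0.png

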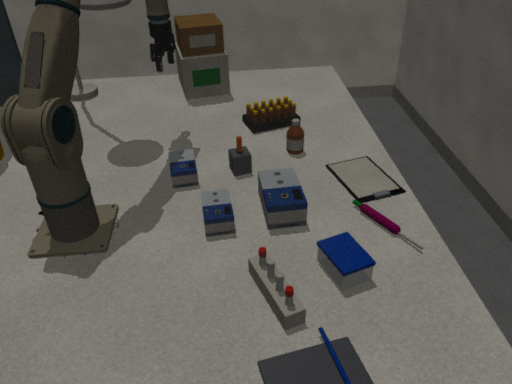

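The top view shows the red caps at (333,184) and (376,171), the large heater at (245,156) with its opening near (261,155), and the stylus at (170,187). The side view confirms this, with the tip box at (345,258) near the rack and smaller heaters as decoys.

```bash
cat > h.py <<'E'
from cell import ctrl
import cv2,numpy as np
from scipy.spatial.transform import Rotation as R
def ray(p,u,v,z):
    E=np.array(p["extrinsics"]);C=-E[:3,:3].T@E[:3,3]
    d=E[:3,:3].T@np.array([(u-p["cx"])/p["fx"],(v-p["cy"])/p["fy"],1])
    return C+d*(z-C[2])/d[2]
def proj(p,X):
    c=np.array(p["extrinsics"])@np.append(X,1);return p["fx"]*c[0]/c[2]+p["cx"],p["fy"]*c[1]/c[2]+p["cy"]
def blobs(img,lo,hi,amin=5):
    m=cv2.inRange(cv2.cvtColor(img,cv2.COLOR_RGB2HSV),np.array(lo),np.array(hi))
    n,l,s,c=cv2.connectedComponentsWithStats(m)
    return [(c[i],s[i],cv2.minAreaRect(np.argwhere(l==i)[:,::-1].astype(np.float32))) for i in range(1,n) if s[i,4]>=amin]
E
python3 - <<'E'
from h import *
i=cv2.cvtColor(cv2.imread("pics/top0.png"),cv2.COLOR_BGR2RGB);p=ctrl.camera_params("top")
for nm,lo,hi,z in (("red",(0,150,80),(6,255,255),85),("red2",(172,150,80),(180,255,255),85),("orange",(4,130,80),(16,255,255),120),("yel",(20,90,80),(35,255,255),80),("blue",(100,130,40),(130,255,255),80)):
    for c,s,r in blobs(i,lo,hi,3):
        print(nm,c.round(1),s[4],ray(p,*c,z).round(0)[:2],[ray(p,*q,z).round(0)[:2].tolist() for q in cv2.boxPoints(r)] if s[4]>150 else "")
def crop(x,y,w,h,k): return cv2.resize(i[y:y+h,x:x+w],None,fx=k,fy=k,interpolation=cv2.INTER_CUBIC)
cv2.imwrite("pics/crop1.png",cv2.cvtColor(np.vstack([crop(150,120,132,60,6),crop(150,170,132,40,6)]),cv2.COLOR_RGB2BGR))
E
```

```text
red [376.2 170.1] 12 [ 552. -368.] 
red [333.  183.9] 12 [ 506. -239.] 
orange [166. 188.] 21 [481. 263.] 
yel [ 68.3 113.3] 22 [708. 589.] 
yel [ 56.9 116.3] 20 [698. 625.] 
yel [ 46.3 119.6] 18 [687. 658.] 
yel [ 70.9 122.9] 22 [678. 580.] 
yel [ 59.9 126.1] 22 [667. 614.] 
yel [ 49. 129.] 21 [657. 648.] 
yel [ 73.1 132.9] 22 [647. 572.] 
yel [ 62. 136.] 21 [636. 606.] 
yel [ 51.4 138.7] 22 [627. 640.] 
yel [ 75.9 142.5] 22 [617. 562.] 
yel [ 65.  145.8] 21 [606. 596.] 
yel [ 54.  148.9] 20 [595. 630.] 
yel [ 78.6 152.4] 22 [586. 552.] 
yel [ 67.5 155.5] 24 [576. 586.] 
yel [ 56.8 158.6] 20 [565. 620.] 
yel [ 81.1 162.1] 22 [556. 543.] 
yel [ 70.  165.2] 23 [545. 577.] 
yel [ 59.2 168.2] 20 [535. 611.] 
blue [332.2 120.3] 1039 [ 702. -233.] [[723.0, -164.0], [761.0, -277.0], [682.0, -303.0], [644.0, -190.0]]
blue [260.9 156.8] 650 [585. -17.] [[639.0, 24.0], [641.0, -53.0], [539.0, -55.0], [537.0, 22.0]]
blue [414.7 148.8] 88 [ 620. -486.] 
blue [266.1 216. ] 314 [403. -38.] [[439.0, -9.0], [441.0, -64.0], [370.0, -65.0], [369.0, -10.0]]
blue [263. 205.] 3 [437. -27.] 
blue [185.7 247.3] 351 [301. 207.] [[335.0, 242.0], [341.0, 183.0], [269.0, 176.0], [263.0, 234.0]]
```

View pics/crop1.png

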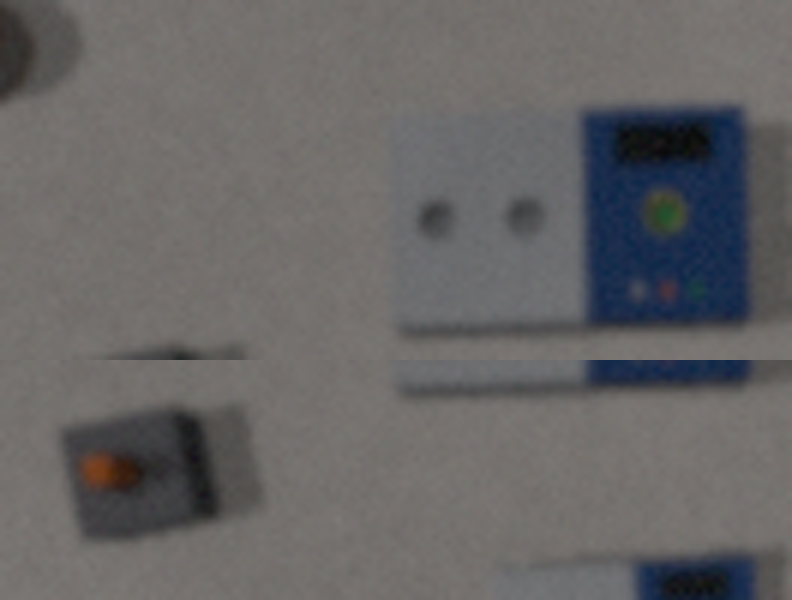

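```bash
cat >> h.py <<'E'
def inc(x,y,z,yaw):
    s=ctrl.read_state();R0=R.from_euler("xyz",s["tool_rot"]);R1=R.from_euler("xyz",[180,0,yaw],degrees=True)
    print("at",np.round(s["eef_pos"],1),np.degrees(s["tool_rot"]).round(2),"t",s["clock"],"w",round(s["width"],1),"| move cm",(R0.inv().apply(np.array([x,y,z])-s["eef_pos"])/10).round(2),"deg",np.degrees((R0.inv()*R1).as_rotvec()).round(2))
E
python3 - <<'E'
from h import *
p=ctrl.camera_params("top")
for n,u,v,z in (("a",222.8,156.3,80),("b",237.6,156,80),("ap",260.6,155.3,80),("r1",333,183.9,88),("r2",376.2,170.1,88)): print(n,ray(p,u,v,z).round(1))
w=ctrl.camera_params("wrist");E=np.array(w["extrinsics"]);C=-E[:3,:3].T@E[:3,3]
s=ctrl.read_state();R0=R.from_euler("xyz",s["tool_rot"])
print("cam in tool",R0.inv().apply(C-s["eef_pos"]).round(1),(R0.inv().as_matrix()@E[:3,:3].T).round(2).tolist(),w["fx"],w["cx"],w["cy"])
inc(529,-303,230,109.6)
E
```

```text
a [583.8 100.7  80. ]
b [585.8  55.   80. ]
ap [589.5 -15.9  80. ]
r1 [ 506.3 -238.    88. ]
r2 [ 551.3 -367.6   88. ]
cam in tool [ 6.960e+01  1.000e-01 -1.432e+02] [[0.0, -0.96, -0.27], [1.0, 0.0, 0.0], [-0.0, -0.27, 0.96]] 264.30057613651303 254.03724505694294 194.19877028440692
at [240.1 603.4 230.5] [-179.9    -0.    158.29] t 0.1 w 85.6 | move cm [-60.36 -73.53   0.18] deg [-9.000e-02  4.000e-02  4.869e+01]
```

>>> jog_arm:
  increments: [8.5,-40.9,-32.5,0,0,0,24,8.5,-40.9,-32.5,0,0,0,24,8.5,-40.9,-32.5,0,0,0,24,8.5,-40.9,-32.5,0,0,0,24,8.5,-40.9,-32.5,0,0,0,24,8.5,-40.9,-32.5,0,0,0,24,8.5,-40.9,-32.5,0,0,0,24,8.5,-40.9,-32.5,0,0,0,24,8.5,-40.9,-32.5,0,0,0,24,8.5,-40.9,-32.5,0,0,0,24,8.5,-60.4,-73.5,0,0,0,48.7,8.5,-60.4,-73.5,0,0,0,48.7,8.5,-60.4,-73.5,0,0,0,48.7,8.5,-60.4,-73.5,0,0,0,48.7,8.5,-60.4,-73.5,0,0,0,48.7,8.5,-60.4,-73.5,0,0,0,48.7,8.5,-60.4,-73.5,0,0,0,48.7,8.5,-60.4,-73.5,0,0,0,48.7,8.5,-60.4,-73.5,0,0,0,48.7,8.5,-60.4,-73.5,0,0,0,48.7]

```text
clock: 2.1
eef_pos: [528.3, -308.2, 231.1]
tool_rot: [-3.14, 0.003, 1.907]
force: [-0.1, 0.2, -0.2]
width: 85.1
gripper_force: 0.0
```

```bash
python3 - <<'E'
from h import *
inc(529,-303,230,109.6)
p=ctrl.camera_params("wrist");i=ctrl.get_image("wrist");cv2.imwrite("pics/w1.png",i[:,:,::-1])
for lo,hi in (((0,130,50),(8,255,255)),((170,130,50),(180,255,255))):
    for c,s,r in blobs(i,lo,hi,20): print(c.round(1),s,ray(p,*c,83).round(1))
E
```

```text
at [ 528.3 -308.2  231.1] [-1.7990e+02  1.6000e-01  1.0928e+02] t 2.1 w 85.1 | move cm [0.47 0.24 0.1 ] deg [-0.1   0.16 -0.32]
[256.1 115.1] [248 107  17  17 215] [ 505.3 -238.3   83. ]
[255.5 235.7] [249 226  14  19 190] [ 550.8 -369.1   83. ]
```

View pics/w1.png

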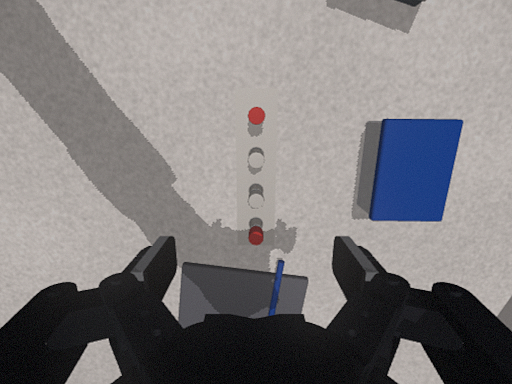

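The wrist view shows red caps at (256,115) and (256,236), with the two white caps between them.

```bash
python3 - <<'E'
from h import *
inc(550.7,-368.7,130,109.2)
inc(550.7,-368.7,60,109.2)
E
```

```text
at [ 528.1 -311.4  231.1] [-179.87    0.34  109.12] t 2.15 w 85.0 | move cm [-6.09  0.29 10.15] deg [-0.13  0.34 -0.08]
at [ 528.1 -311.4  231.1] [-179.87    0.34  109.12] t 2.15 w 85.0 | move cm [-6.05  0.3  17.15] deg [-0.13  0.34 -0.08]
```

>>> jog_arm:
  increments: [5,-6,0.3,5,0,0,0,5,-6,0.3,10,0,0,0,5,-6,0.3,10,0,0,0,5,-6,0.3,10,0,0,0,5,-6,0.3,10,0,0,0]

```text
clock: 2.65
eef_pos: [552.7, -357.3, 131.3]
tool_rot: [-3.141, -0.001, 1.913]
force: [-0.0, 0.3, 0.5]
width: 49.7
gripper_force: 0.0
```

```bash
python3 - <<'E'
from h import *
inc(550.7,-368.7,60,109.2)
p=ctrl.camera_params("wrist");i=ctrl.get_image("wrist");cv2.imwrite("pics/w2.png",i[:,:,::-1])
for lo,hi in (((0,130,50),(8,255,255)),((170,130,50),(180,255,255))):
    for c,s,r in blobs(i,lo,hi,20): print(c.round(1),s,ray(p,*c,84).round(1))
inc(550.7,-368.7,60,109.2)
E
```

```text
at [ 552.7 -357.3  131.3] [-1.7998e+02 -4.0000e-02  1.0961e+02] t 2.65 w 49.7 | move cm [-1.01 -0.56  7.13] deg [-0.02 -0.04  0.41]
[247.4  20.9] [234   5  28  32 719] [ 504.7 -236.9   84. ]
[247.2 226.3] [236 212  23  28 488] [ 550.6 -368.8   84. ]
at [ 553.4 -357.5  132.5] [1.7993e+02 5.0000e-02 1.0963e+02] t 2.7 w 49.8 | move cm [-0.96 -0.64  7.25] deg [0.07 0.05 0.43]
```

>>> jog_arm:
  increments: [5,-1,-0.3,0,0,0,0.4,5,-1,-0.3,3,0,0,0.4,5,-1,-0.3,5,0,0,0.4,5,-1,-0.3,7.1,0,0,0.4,5,-1,-0.3,7.1,0,0,0.4,5,-1,-0.3,7.1,0,0,0.4]

```text
clock: 3.3
eef_pos: [553.8, -369.0, 61.6]
tool_rot: [3.141, 0.002, 1.906]
force: [-0.1, -0.1, 0.7]
width: 50.0
gripper_force: 0.0
```

>>> jog_arm:
  increments: [5,0,-0.3,0.1,0,0,0,5,0,-0.3,0.1,0,0,0,0,0,-0.3,0.1,0,0,0,0,0,-0.3,0.1,0,0,0,0,0,-0.3,0.1,0,0,0,0,0,-0.3,0.1,0,0,0,0,0,-0.3,0.1,0,0,0,0,0,-0.3,0.1,0,0,0,0,0,-0.3,0.1,0,0,0]

```text
clock: 4.2
eef_pos: [550.8, -369.6, 59.9]
tool_rot: [3.141, 0.001, 1.906]
force: [-0.2, 0.1, 4.7]
width: 16.0
gripper_force: 58.4
```

>>> jog_arm:
  increments: [0,0,0,-2,0,0,0,0,0,0,-5,0,0,0,0,0,0,-9,0,0,0,0,0,0,-13,0,0,0,0,0,0,-13,0,0,0]

```text
clock: 4.7
eef_pos: [553.1, -371.7, 195.1]
tool_rot: [3.135, 0.009, 1.906]
force: [0.3, -0.8, -0.2]
width: 15.9
gripper_force: 59.0
```

```bash
python3 - <<'E'
from h import *
i=ctrl.get_image("side");p=ctrl.camera_params("side")
s=ctrl.read_state();u,v=map(int,proj(p,s["eef_pos"]))
a=cv2.resize(i[v-60:v+60,u-60:u+60],None,fx=4,fy=4)[:,:384]
w=ctrl.get_image("wrist")[100:384,128:384];w=cv2.resize(w,(432,480))
cv2.imwrite("pics/g1.png",np.hstack([a,w])[:,:,::-1])
inc(550,80,190,92)
E
```

```text
at [ 550.6 -369.3  189.9] [1.7995e+02 4.0000e-02 1.0920e+02] t 4.8 w 16.0 | move cm [ 4.244e+01  1.472e+01 -3.000e-02] deg [ 0.06  0.04 17.2 ]
```

View pics/g1.png

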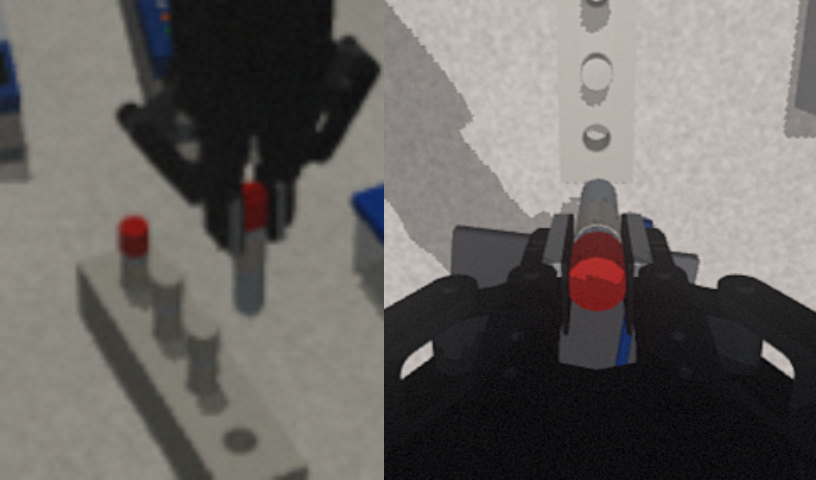

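The tube is gripped upright and centred between the pads (cap at about (597,285) in the right half).

>>> jog_arm:
  increments: [0,32.7,15.2,0,0,0,17.2,0,32.7,15.2,0,0,0,17.2,0,32.7,15.2,0,0,0,17.2,0,32.7,15.2,0,0,0,17.2,0,32.7,15.2,0,0,0,17.2,0,32.7,15.2,0,0,0,17.2,0,32.7,15.2,0,0,0,17.2,0,32.7,15.2,0,0,0,17.2,0,32.7,15.2,0,0,0,17.2,0,32.7,15.2,0,0,0,17.2,0,32.7,15.2,0,0,0,17.2,0,32.7,15.2,0,0,0,17.2]

```text
clock: 6.0
eef_pos: [586.1, -12.9, 189.2]
tool_rot: [-3.141, 0.001, 1.602]
force: [-0.7, 0.3, -0.7]
width: 16.1
gripper_force: 59.1
```

```bash
python3 - <<'E'
from h import *
inc(584,100.7,150,92)
s=ctrl.read_state()
p=ctrl.camera_params("wrist");i=ctrl.get_image("wrist");cv2.imwrite("pics/w3.png",i[:,:,::-1])
for lo,hi in (((0,130,50),(8,255,255)),((170,130,50),(180,255,255))):
    for c,q,r in blobs(i,lo,hi,20): print("red",c.round(1),q,ray(p,*c,s["eef_pos"][2]+28).round(1))
g=cv2.medianBlur(cv2.cvtColor(i,cv2.COLOR_RGB2GRAY),5)
for n,X in (("a",(583.8,100.7,80)),("b",(585.8,55,80)),("ap",(589.5,-15.9,80))): print(n,np.round(proj(p,X)))
E
```

```text
at [586.1 -12.9 189.2] [-1.7997e+02  5.0000e-02  9.1790e+01] t 6.0 w 16.1 | move cm [11.36  0.15  3.91] deg [-0.03  0.05 -0.21]
red [253.7 263.3] [ 237  237   35   47 1054] [585.3 -11.3 217.2]
red [255.  245.7] [239 237  32  21 208] [585.6  -1.8 217.2]
a [256.  67.]
b [257. 121.]
ap [258. 195.]
```

View pics/w3.png

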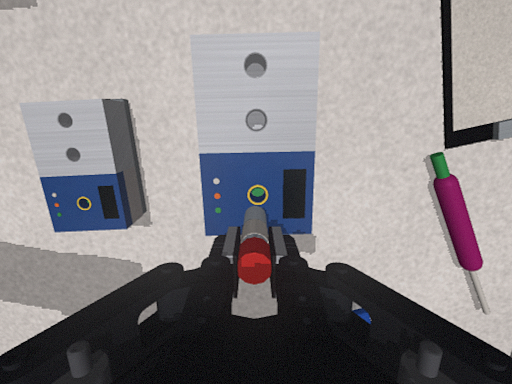

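Bore mouths are at (255,65) and (256,120), the yellow rim at (258,195), all agreeing with the top-camera estimate to about 1 px.

```bash
python3 - <<'E'
from h import *
p=ctrl.camera_params("wrist");i=cv2.cvtColor(cv2.imread("pics/w3.png"),cv2.COLOR_BGR2RGB)
g=cv2.GaussianBlur(cv2.cvtColor(i,cv2.COLOR_RGB2GRAY),(3,3),0)
for n,x,y in (("a",255,65),("b",256,120)):
    w=g[y-20:y+20,x-20:x+20]; bg=np.median(w); m=(w<bg-22).astype(np.uint8)
    c=max(cv2.findContours(m,cv2.RETR_EXTERNAL,cv2.CHAIN_APPROX_NONE)[0],key=cv2.contourArea)
    e=cv2.fitEllipse(cv2.convexHull(c)); u=e[0][0]+x-20,e[0][1]+y-20; print(n,bg,np.round(u,1),np.round(e[1],1),ray(p,*u,80).round(1))
m=cv2.inRange(cv2.cvtColor(i,cv2.COLOR_RGB2HSV),np.array((22,120,100)),np.array((32,255,255)));m[:,:230]=0;m[:,280:]=0
q=np.argwhere(m)[:,::-1].astype(np.float32);e=cv2.fitEllipse(cv2.convexHull(q));print("ap",np.round(e[0],1),np.round(e[1],1),ray(p,*e[0],80).round(1))
# cap top: bright red
h=i[225:290,225:290].astype(int); b=(h[...,0]>150)&(h[...,1]<80);q=np.argwhere(b)[:,::-1].astype(np.float32)+225
print("cap",cv2.minEnclosingCircle(q),cv2.fitEllipse(cv2.convexHull(q)),ray(p,*cv2.fitEllipse(cv2.convexHull(q))[0],219).round(1))
inc(584,100.7,150,92)
E
```

```text
a 186.0 [254.9  64.7] [23.7 25.2] [582.6 102.7  80. ]
b 182.0 [255.9 119.7] [22.3 23. ] [585.   56.6  80. ]
ap [257.4 194.4] [19.6 19.9] [588.9 -14.6  80. ]
cap ((254.82142639160156, 261.5), 14.257793426513672) ((253.4872589111328, 260.0971374511719), (14.279850006103516, 31.40565299987793), 88.60026550292969) [585.1  -8.1 219. ]
at [586.2 -12.4 189.2] [-1.7999e+02  3.0000e-02  9.1820e+01] t 6.05 w 16.4 | move cm [11.32  0.14  3.92] deg [-0.01  0.03 -0.18]
```

>>> jog_arm:
  increments: [0,6,0,0,0,0,-1.2,0,11.5,0,1,0,0,-1.2,0,11.5,0,3.9,0,0,-1.2,0,11.5,0,3.9,0,0,-1.2,0,11.5,0,3.9,0,0,-1.2,0,11.5,0,3.9,0,0,-1.2]

```text
clock: 6.65
eef_pos: [583.5, 101.7, 151.4]
tool_rot: [3.14, 0.001, 1.623]
force: [-0.1, -0.5, 0.5]
width: 15.7
gripper_force: 59.1
```

>>> jog_arm:
  increments: [0,0,0,1.5,0,0,0,0,0,0,2.3,0,0,0,0,0,0,2.8,0,0,0,0,0,0,3.3,0,0,0,0,0,0,3.3,0,0,0]

```text
clock: 7.15
eef_pos: [582.4, 103.8, 117.0]
tool_rot: [-3.141, 0.001, 1.626]
force: [-0.8, -1.6, -0.8]
width: 16.2
gripper_force: 59.0
```

>>> jog_arm:
  increments: [0,0,0,0.8,0,0,0,0,0,0,1.6,0,0,0,0,0,0,2.2,0,0,0,0,0,0,2.6,0,0,0,0,0,0,2.6,0,0,0,0,0,0,2.6,0,0,0]

```text
clock: 7.75
eef_pos: [582.4, 104.0, 90.9]
tool_rot: [-3.141, 0.001, 1.626]
force: [1.5, -3.2, -2.5]
width: 15.9
gripper_force: 59.1
```

>>> jog_arm:
  increments: [0,0,0,0.1,0,0,0,0,0,0,0.2,0,0,0,0,0,0,0.2,0,0,0]

```text
clock: 8.05
eef_pos: [582.7, 104.1, 89.9]
tool_rot: [3.141, 0.0, 1.626]
force: [0.3, -3.9, 3.3]
width: 16.1
gripper_force: 59.6
```

>>> jog_arm:
  increments: [5,0,0,0,0,0,0,5,0,0,0,0,0,0,5,0,0,0,0,0,0,5,0,0,-3,0,0,0,5,0,0,-7,0,0,0,5,0,0,-10,0,0,0,5,0,0,-10,0,0,0,5,0,0,-10,0,0,0]

```text
clock: 8.85
eef_pos: [582.3, 105.2, 189.6]
tool_rot: [3.141, -0.001, 1.627]
force: [-0.3, 1.2, -1.1]
width: 49.6
gripper_force: 0.0
```

```bash
python3 - <<'E'
from h import *
inc(505.3,-238.3,130,109.2)
i=ctrl.get_image("top");p=ctrl.camera_params("top")
for c,s,r in blobs(i,(0,130,60),(6,255,255),4): print("top",c.round(1),s,ray(p,*c,88).round(1),ray(p,*c,118).round(1))
i=ctrl.get_image("side");p=ctrl.camera_params("side")
for c,s,r in blobs(i,(0,130,60),(6,255,255),4): print("side",c.round(1),s,ray(p,*c,81).round(1),ray(p,*c,111).round(1))
E
```

```text
at [582.3 105.2 189.6] [ 1.7996e+02 -6.0000e-02  9.3240e+01] t 8.85 w 49.6 | move cm [-33.87  -9.64   5.92] deg [  0.05  -0.05 -15.96]
top [221.5 155.7] [220 154   4   4  12] [584.7 103.8  88. ] [581.1 100.1 118. ]
top [333.1 183.8] [331 182   5   4  17] [ 506.7 -238.2   88. ] [ 505.2 -232.3  118. ]
side [277.  163.9] [275 161   5   7  29] [590.1 152.1  81. ] [584.1 103.3 111. ]
side [262.  251.2] [259 247   7  10  60] [ 506.6 -236.    81. ] [ 504. -269.  111.]
```

>>> jog_arm:
  increments: [5,-33.9,-9.6,0,0,0,-16,5,-33.9,-9.6,0,0,0,-16,5,-33.9,-9.6,0,0,0,-16,5,-33.9,-9.6,0,0,0,-16,5,-33.9,-9.6,0,0,0,-16,5,-33.9,-9.6,0,0,0,-16,5,-33.9,-9.6,0,0,0,-16,5,-33.9,-9.6,5.9,0,0,-16,5,-33.9,-9.6,5.9,0,0,-16,5,-33.9,-9.6,5.9,0,0,-16,5,-33.9,-9.6,5.9,0,0,-16,5,-33.9,-9.6,5.9,0,0,-16]

```text
clock: 10.15
eef_pos: [506.8, -238.5, 131.5]
tool_rot: [3.14, 0.001, 1.908]
force: [0.1, -0.2, 0.1]
width: 49.9
gripper_force: 0.0
```

```bash
python3 - <<'E'
from h import *
p=ctrl.camera_params("wrist");i=ctrl.get_image("wrist")
for c,s,r in blobs(i,(0,130,50),(8,255,255),50): print(c.round(1),s,ray(p,*c,84).round(1))
inc(505.3,-238.3,60,109.2)
E
```

```text
[252.8 213. ] [242 199  23  28 487] [ 505.3 -238.4   84. ]
at [ 506.7 -238.7  131.6] [1.7989e+02 8.0000e-02 1.0930e+02] t 10.2 w 50.1 | move cm [ 0.09 -0.14  7.16] deg [0.11 0.08 0.1 ]
```

>>> jog_arm:
  increments: [5,0.1,-0.1,2,0,0,0,5,0.1,-0.1,4.5,0,0,0,5,0.1,-0.1,7.1,0,0,0,5,0.1,-0.1,7.1,0,0,0,5,0.1,-0.1,7.1,0,0,0,0,0.1,-0.1,7.1,0,0,0,0,0.1,-0.1,7.1,0,0,0,0,0.1,-0.1,7.1,0,0,0,0,0.1,-0.1,7.1,0,0,0,0,0.1,-0.1,7.1,0,0,0,0,0.1,-0.1,7.1,0,0,0,0,0.1,-0.1,7.1,0,0,0]

```text
clock: 11.4
eef_pos: [505.3, -239.3, 60.8]
tool_rot: [3.139, 0.002, 1.906]
force: [-0.2, -0.4, 5.5]
width: 16.2
gripper_force: 58.3
```

>>> jog_arm:
  increments: [0,0,0,-2,0,0,0,0,0,0,-5,0,0,0,0,0,0,-9,0,0,0,0,0,0,-13,0,0,0,0,25.2,17.2,-13,0,0,16.2,0,25.2,17.2,-13,0,0,16.2,0,25.2,17.2,-13,0,0,16.2,0,25.2,17.2,-13,0,0,16.2,0,25.2,17.2,-13,0,0,16.2,0,25.2,17.2,-13,0,0,16.2,0,25.2,17.2,-13,0,0,16.2,0,25.2,17.2,-13,0,0,16.2,0,25.2,17.2,-13,0,0,16.2,0,25.2,17.2,-9,0,0,16.2,0,25.2,17.2,-9,0,0,16.2,0,25.2,17.2,-9,0,0,16.2,0,25.2,17.2,-9,0,0,16.2]

```text
clock: 13.1
eef_pos: [584.5, 54.5, 150.7]
tool_rot: [3.14, 0.0, 1.621]
force: [-0.1, -0.1, 0.0]
width: 15.9
gripper_force: 59.1
```

```bash
python3 - <<'E'
from h import *
i=ctrl.get_image("wrist");cv2.imwrite("pics/w4.png",i[:,:,::-1])
for _ in range(3): inc(585,55.3,90,93); ctrl.get_image("side")
E
```

```text
at [584.7  55.  150.8] [179.87   0.    92.92] t 13.15 w 16.1 | move cm [0.03 0.02 6.08] deg [ 0.13  0.   -0.08]
at [584.6  55.3 150.7] [ 1.7987e+02 -1.0000e-02  9.2950e+01] t 13.2 w 15.8 | move cm [0.   0.02 6.07] deg [ 0.13 -0.01 -0.05]
at [584.5  55.5 150.6] [ 1.7988e+02 -1.0000e-02  9.2970e+01] t 13.25 w 16.0 | move cm [-0.02  0.03  6.06] deg [ 0.12 -0.01 -0.03]
```

View pics/w4.png

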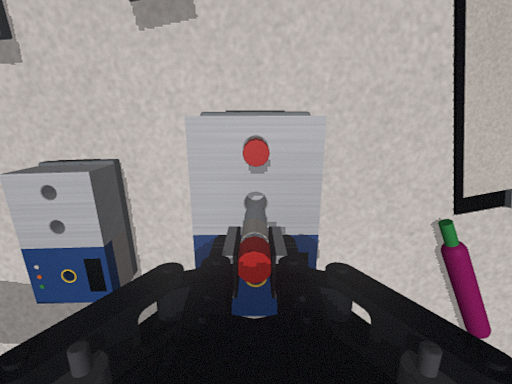

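The first tube stands in its bore (cap at (256,152)), and the held tube points at bore b (mouth at about (256,202)). Next is the descent.

>>> jog_arm:
  increments: [0,0,0,1.5,0,0,0,0,0,0,2.3,0,0,0,0,0,0,2.8,0,0,0,0,0,0,3.3,0,0,0,0,0,0,3.3,0,0,0]

```text
clock: 13.8
eef_pos: [583.7, 55.8, 115.8]
tool_rot: [-3.141, 0.0, 1.623]
force: [0.6, -0.8, -0.5]
width: 15.8
gripper_force: 59.1
```

>>> jog_arm:
  increments: [0,0,0,0.8,0,0,0,0,0,0,1.6,0,0,0,0,0,0,2.2,0,0,0,0,0,0,2.6,0,0,0,0,0,0,2.7,0,0,0,0,0,0,2.7,0,0,0]

```text
clock: 14.4
eef_pos: [584.5, 55.6, 90.7]
tool_rot: [3.14, -0.001, 1.623]
force: [-1.7, -0.7, 10.6]
width: 15.7
gripper_force: 60.3
```

>>> jog_arm:
  increments: [5,0,0,0,0,0,0,5,0,0,0,0,0,0,5,0,0,0,0,0,0,5,0,0,-3,0,0,0,5,0,0,-7,0,0,0,5,0,0,-11,0,0,0,5,0,0,-14,0,0,0,5,15,-9.6,-14,0,0,0,5,15,-9.6,-14,0,0,0,5,15,-9.6,-14,0,0,0,5,15,-9.6,-14,0,0,0,5,15,-9.6,-14,0,0,0,5,15,-9.6,-14,0,0,0]

```text
clock: 15.7
eef_pos: [479.9, 200.8, 229.2]
tool_rot: [3.142, 0.0, 1.625]
force: [1.4, -1.5, -0.3]
width: 50.4
gripper_force: 0.0
```

```bash
python3 - <<'E'
from h import *
inc(481,263,150,93)
p=ctrl.camera_params("wrist");i=ctrl.get_image("wrist")
for c,s,r in blobs(i,(4,120,50),(18,255,255),40): print("or",c.round(1),s,np.round(r[1],1),r[2],ray(p,*c,120).round(1),[ray(p,*q,125).round(1)[:2].tolist() for q in cv2.boxPoints(r)])
j=ctrl.get_image("top");q=ctrl.camera_params("top")
for c,s,r in blobs(j,(0,130,60),(6,255,255),4): print("top red",c.round(1),s,ray(q,*c,118).round(1))
t=cv2.resize(i[0:300,128:384],(512,600));k=cv2.resize(j[140:180,210:250],(280,280));k=np.vstack([k,np.zeros((320,280,3),np.uint8)])
cv2.imwrite("pics/w5.png",np.hstack([t,k])[:,:,::-1]); np.save("w5.npy",i)
E
```

```text
at [479.9 200.8 229.2] [1.800e+02 3.000e-02 9.309e+01] t 15.7 w 50.4 | move cm [6.21 0.45 7.92] deg [0.   0.03 0.09]
or [454.2  32.6] [ 424    0   68   65 3021] [62.9 67.9] 81.63410949707031 [640.7 349.8 120. ] [[603.2, 366.0], [655.5, 375.7], [676.4, 331.5], [621.3, 320.8]]
or [402.2  54.6] [397  29  17  44 140] [43.4 13.2] 81.8698959350586 [600.3 330.7 120. ] [[587.4, 346.8], [597.8, 348.7], [610.0, 316.7], [599.1, 314.6]]
or [257.3 127.9] [249 119  17  18 246] [16.1 15.7] 78.69007110595703 [478.9 262.7 120. ] [[470.2, 267.9], [483.9, 271.3], [487.7, 257.6], [473.8, 254.1]]
top red [220.8 154.8] [219 153   5   5  14] [583.6 102.3 118. ]
top red [236.6 154.7] [235 153   5   5  13] [585.   55.1 118. ]
```

View pics/w5.png

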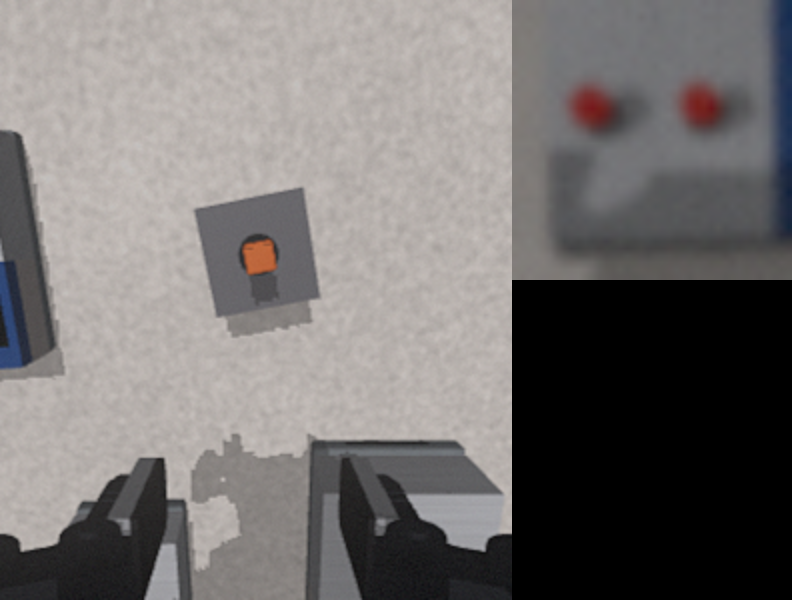

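The stylus handle top is at about (257,128) in the wrist picture, turned about 14° with the stand. Both red caps sit in the bores in the top view.

>>> jog_arm:
  increments: [5,6.2,0.25,3,0,0,-10.9,5,6.2,0.25,7,0,0,-10.9,5,6.2,0.25,9,0,0,-10.9,5,6.2,0.25,9,0,0,-10.9,5,6.2,0.25,9,0,0,-10.9]

```text
clock: 16.3
eef_pos: [480.6, 260.9, 139.6]
tool_rot: [3.141, 0.001, 1.81]
force: [0.0, 0.7, 1.1]
width: 50.2
gripper_force: 0.0
```

```bash
python3 - <<'E'
from h import *
p=ctrl.camera_params("wrist");i=ctrl.get_image("wrist")
for c,s,r in blobs(i,(4,120,50),(18,255,255),100): print("or",c.round(1),s,np.round(r[1],1),r[2],ray(p,*c,122).round(1),[ray(p,*q,125).round(1)[:2].tolist() for q in cv2.boxPoints(r)])
inc(479,262.8,80,104)
E
```

```text
or [446.3 129.7] [438 103  30  55 309] [20.  56.6] 16.798372268676758 [575.4 349.5 122. ] [[570.4, 335.4], [566.7, 365.7], [578.6, 365.4], [582.9, 335.0]]
or [498.9 138.3] [ 481  102   31   70 1537] [69. 30.] 90.0 [608.1 352.4 122. ] [[585.8, 367.8], [602.3, 371.8], [621.9, 335.9], [604.2, 331.6]]
or [253.  217.7] [243 197  21  41 813] [40. 20.] 90.0 [477.5 268.5 122. ] [[467.9, 281.4], [480.0, 284.4], [486.7, 258.1], [474.1, 255.0]]
at [481.  261.3 140.4] [1.7988e+02 3.0000e-02 1.0373e+02] t 16.35 w 50.1 | move cm [ 0.2  -0.17  6.04] deg [ 0.12  0.03 -0.27]
```

>>> jog_arm:
  increments: [5,0.2,-0.1,2,0,0,0,5,0.2,-0.1,4,0,0,0,5,0.2,-0.1,6,0,0,0,5,0.2,-0.1,6,0,0,0,5,0.2,-0.1,6,0,0,0,0,0.2,-0.1,6,0,0,0,0,0.2,-0.1,6,0,0,0,0,0.2,-0.1,6,0,0,0,0,0.2,-0.1,6,0,0,0,0,0.2,-0.1,6,0,0,0,0,0.2,-0.1,6,0,0,0,0,0.2,-0.1,6,0,0,0]

```text
clock: 17.55
eef_pos: [478.6, 264.7, 80.5]
tool_rot: [3.14, -0.001, 1.813]
force: [0.3, -0.6, 7.1]
width: 13.0
gripper_force: 58.3
```

>>> jog_arm:
  increments: [0,0,0,-2,0,0,0,0,0,0,-5,0,0,0,0,0,0,-8,0,0,0,0,0,0,-12,0,0,0,0,0,0,-16,0,0,0,0,-29.8,4,-16,0,0,0,0,-29.8,4,-16,0,0,0,0,-29.8,4,-16,0,0,0,0,-29.8,4,-16,0,0,0,0,-29.8,4,-16,0,0,0,0,-29.8,4,-16,0,0,0,0,-29.8,4,-16,0,0,0,0,-29.8,4,-13,0,0,0,0,-29.8,4,-10,0,0,0,0,-29.8,4,-10,0,0,0,0,-29.8,4,-10,0,0,0,0,-29.8,4,-10,0,0,0]

```text
clock: 19.25
eef_pos: [589.3, -15.3, 180.9]
tool_rot: [3.139, 0.001, 1.814]
force: [0.3, 0.5, -0.3]
width: 12.9
gripper_force: 59.2
```

```bash
python3 - <<'E'
from h import *
inc(589.2,-15.2,150,104)
p=ctrl.camera_params("wrist");i=ctrl.get_image("wrist");s=ctrl.read_state()
t=np.array(s["eef_pos"])-[0,0,70];print("tip exp px",np.round(proj(p,t),1),"ap px",np.round(proj(p,(589.2,-15.2,80)),1))
j=ctrl.get_image("side");q=ctrl.camera_params("side");tu,tv=proj(q,t);print("side tip",tu,tv,"ap",proj(q,(589.2,-15.2,80)))
a=cv2.resize(i[130:280,180:330],(450,450),interpolation=cv2.INTER_CUBIC)
tu,tv=int(tu),int(tv);print("side crop origin",tu-30,tv-40)
b=cv2.resize(j[tv-40:tv+35,tu-30:tu+30],(360,450),interpolation=cv2.INTER_CUBIC)[:,:350]
cv2.imwrite("pics/w6.png",np.hstack([a,b])[:,:,::-1]);np.save("w6.npy",i)
E
```

```text
at [589.3 -15.3 180.9] [1.7985e+02 5.0000e-02 1.0391e+02] t 19.25 w 12.9 | move cm [ 0.02 -0.02  3.09] deg [ 0.15  0.05 -0.09]
tip exp px [254.5 204.6] ap px [254.3 194.4]
side tip 284.229975976487 186.2459985399209 ap (np.float64(284.0816719753508), np.float64(195.48720791649032))
side crop origin 254 146
```

View pics/w6.png

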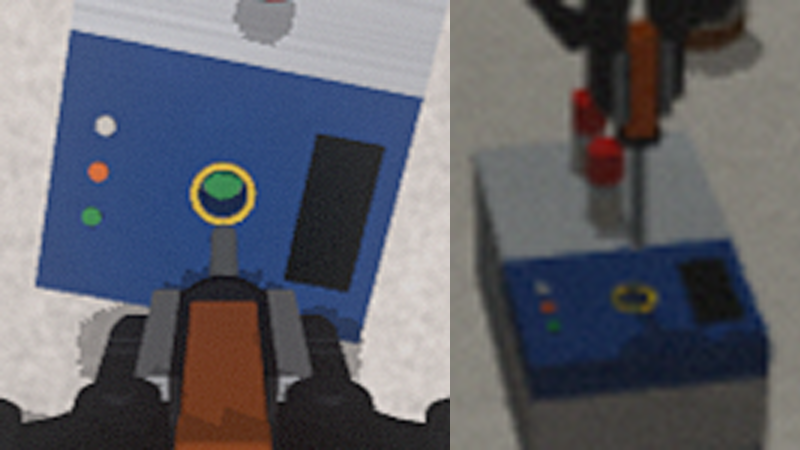

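>>> jog_arm:
  increments: [0,0.1,-0.05,1.5,0,0,0,0,0.1,-0.05,2.7,0,0,0,0,0.1,-0.05,3.4,0,0,0,0,0.1,-0.05,4,0,0,0,0,0.1,-0.05,4,0,0,0]

```text
clock: 19.85
eef_pos: [587.1, -14.5, 138.6]
tool_rot: [-3.14, -0.0, 1.813]
force: [0.5, 0.6, -1.1]
width: 12.7
gripper_force: 59.2
```

>>> jog_arm:
  increments: [0,0.05,0.1,0.4,0,0,0,0,0.05,0.1,0.7,0,0,0,0,0.05,0.1,0.9,0,0,0,0,0.05,0.1,1.0,0,0,0,0,0.05,0.1,1.0,0,0,0]

```text
clock: 20.35
eef_pos: [589.0, -13.8, 129.8]
tool_rot: [3.14, 0.0, 1.813]
force: [0.6, 0.3, 3.2]
width: 13.1
gripper_force: 59.7
```

Spring is being compressed (3.2 N); push on to the stop.

>>> jog_arm:
  increments: [0,0,0,0.1,0,0,0,0,0,0,0.2,0,0,0,0,0,0,0.3,0,0,0,0,0,0,0.3,0,0,0,0,0,0,0.3,0,0,0]

```text
clock: 20.85
eef_pos: [589.1, -13.9, 127.9]
tool_rot: [3.14, 0.0, 1.813]
force: [-1.4, -0.1, 12.6]
width: 13.1
gripper_force: 61.3
```

>>> jog_arm:
  increments: [0,0,0,0.05,0,0,0,0,0,0,0.05,0,0,0,0,0,0,0.05,0,0,0,0,0,0,0.05,0,0,0]

```text
clock: 21.25
eef_pos: [589.2, -13.9, 127.8]
tool_rot: [3.139, 0.0, 1.813]
force: [-2.2, 0.8, 14.9]
width: 13.1
gripper_force: 61.6
```

```bash
python3 - <<'E'
from h import *
i=ctrl.get_image("side");p=ctrl.camera_params("side")
for c,s,r in blobs(i,(0,130,60),(6,255,255),8): print(c.round(1),s,ray(p,*c,111).round(1))
s=ctrl.read_state();print(s["eef_pos"],s["force"],s["width"],s["gripper_force"],s["clock"])
E
```

```text
[589.17312224 -13.91322978 127.73892446] [-2.01988188  0.17740996 14.90109409] 13.346529231601226 61.59194827079773 21.3
```

```bash
python3 - <<'E'
from h import *
i=ctrl.get_image("side");j=ctrl.get_image("wrist")
cv2.imwrite("pics/f.png",np.hstack([cv2.resize(i[110:220,230:330],(400,440)),cv2.resize(j[100:300,160:350],(400,440))])[:,:,::-1])
E
```

```text
(no output)
```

View pics/f.png

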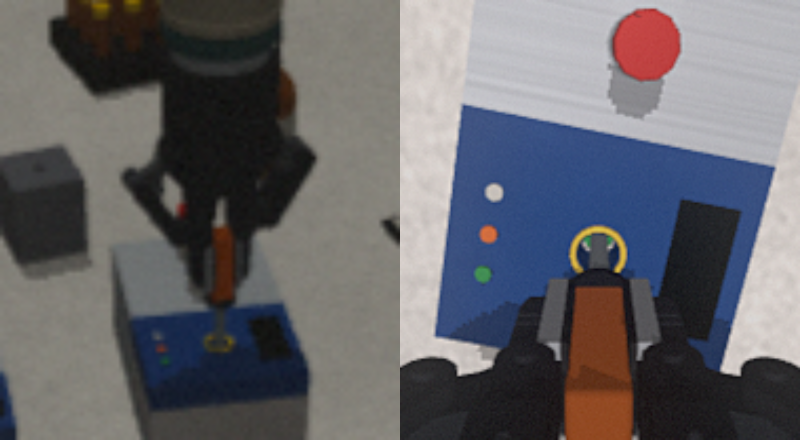

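The stylus shaft goes through the yellow rim (about (598,253) in the right half) and presses the button. The tubes are only hidden behind the gripper in the side view; the inner one is visible upright at (647,45).

```bash
python3 -c "
from cell import ctrl
print(ctrl.finish_job())"
```

```text
the job is handed in; nothing more can be done
None
```

I loaded both red-capped tubes into the heater's two bores and let them go, then handed the job in at about 21 s with the gripper still holding the stylus and pressing the green button against its stop (about 15 N); the judging result was not shown.

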